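Index the outlet spout over the beaker

ROBOT

A 6-joint arm with a two-finger parallel gripper is mounted at the origin on a cart in front of the work surface, level with it; the furniture and walls round the work are solid. World frame = base frame: x ahead of the robot, y to its left, z up, the work surface at z = 0. Lengths are in m, angles in rad, forces in N, time in s.
With the tool pointing down it reaches from about 0.375 to 0.825 m from the base axis. Payload 5.5 kg.
Tool frame: the origin (TCP) lies on the centre line of the jaws, within the pads' length; the fingertips stand 19 mm ahead of it and the grasp point (between the pads) is the TCP; z points along the fingers, y is the direction in which the jaws open and shut (so a half turn about z gives the same grasp; the last joint's range is limited). The gripper opens to 85 mm and grips with 20 to 120 N. Pads are 22 mm wide; open, the fingers measure 114 mm over their backs; the gripper's body (76 mm by 85 mm) begins 54 mm behind the grasp point. The pads swing forward as they close: fully open they stand 13 mm farther back than shut.
Start: joints at [1.272, 0.314, -0.047, 1.21, 0, 1.571], TCP at [0.177, 0.573, 0.25] pointing down, gripper open.
Joint ranges: [-2.67, 2.67], [-0.69, 1.73], [-1.03, 1.25], [-2.08, 2.16], [-1.42, 1.45], [-3.14, 3.14]. Speed limits (rad/s): [2.39, 2.39, 3.01, 3.14, 3.14, 3.14].

INTERFACE

Orientations are given as a rotation vector (axis times angle).
In Python, from station import manip gives the robot as it stands.
- The arm moves only by the tool servo_tool, never from a script. Its argument "series" is a list of rows, each a list of 3 entries, a list of its own where there are three numbers: the shift along the tool's x, y, z in m, then the turn about the tool's z in rad, then the opening, from -1 (shut) to 1 (fully open), so that 0 is half open. A call has 1 to 12 rows; each row is the pose to reach, as a shift and turn from the pose measured when the call began, along the tool's axes at that moment; what a row does not reach only later rows make up. A row lasts 1/10 s, in which the tool goes at most 50 mm and 8.59 degrees, less where a joint would pass 70% of its speed; a pose out of reach is approached as far as the arm can. A call with a gripper value outside its range is refused whole. The fingers move at their own pace and stop on an object; the grip force is fixed at half the most. Time passes only in rows, so rows that repeat a pose let the fingers close. It gives the time, the measured TCP pose, the force and the opening at its end, in the units of the state.
- manip.read_state(): the state, without advancing time (a new reading comes with each control period).
- manip.snapshot(name): name is "side" or "top" or "wrist"; returns the picture (480x640x3 uint8, red, green, blue); there is no depth.
- manip.get_calibration(name): a dict with "mtx" (3x3 intrinsics, pixels), "position" and "orientation" of the camera in the world. Camera axes: x right, y up, looking along -z (the intrinsics and any distortion apply to the point x, -y, -z); pixel columns grow to the right and rows downward; lengths in m; the calibration is good to about 2 mm. A picture is of the moment at which its call begins: read the wrist's pose just before it. get_calibration takes no time and is no camera call; for the wrist camera it gives the pose at the moment of the call.
- manip.hand_in(): hands the job in, once; it reports no verdict.
The state is a dict: "time_s": time; "joints": joint angles; "joint_vel": joint speeds; "tau": joint torques, N m; "tcp_pos": TCP position; "tool_rot": TCP orientation; "ft_force": force on the tool from outside, world axes, zero at the start; "moment": the same for the moment, N m; "gripper_width": finger opening in m.
Only numpy, scipy, OpenCV 4.12 (cv2) and the standard library are available. Lean on these libraries where they do the work, as an engineer would, in place of code of your own. Each camera call takes 0.05 s, during which the arm holds its last target. There are 200 camera calls.

TASK

Bring the spout of the sliding carriage over the open glass beaker and lock it there. Pull the carriage's T-handle plunger up and twist it anticlockwise (seen from above) so that it stays out, slide the carriage along its rail with the plunger so held out until the spout stands over the beaker, then twist the handle back and let the pin drop fully home in the notch there. Leave the beaker standing where it is, and let go of the handle.

Things in the scene. Friction and masses are not known exactly. Their poses are not given: they have to be found in the camera images.
- slide_rail: metal rail on a base plate 74 x 340 x 10 mm, fixed to the bench; origin: centre of its underside. The carriage slides along its y axis; the spout hangs out along its x axis. Its steel bar (top at 32 mm) has 14 mm wide notches at y = -90, 0, +90 mm. The carriage starts locked at 0; the beaker stands at one end station, a closed cotton jar at the other, centres 130 mm (within 4) out along x
- handle_grip (a point): centre of the black T-handle's bar, over the rail's middle line, 112 mm above the bench when the pin is home. Bar 50 mm long (x axis), 14 thick (y axis: grip across it), 18 high, on an 8 mm stem; z up. The frame lifts, turns and travels with the handle. The steel sleeve below ends 75 mm above the bench; 80 mm out along the rail's x axis rises the spout's 8 mm tube, top at 126 mm
- spout_tip (a point): lower end of the carriage's bent steel spout, 130 mm out from the handle along the rail's x axis, 104 mm above the bench; travels with the carriage
- beaker: open glass beaker, 73 mm wide, 92 mm high, standing loose on the bench at one end station; origin: centre of its underside, z up
- carriage (a joint): travel of the carriage along the rail's y axis, m: 0 at the middle notch, -0.09 and +0.09 at the end notches, stops at +-0.105; slides with about 2 N of friction and stays where it is left
- plunger (a joint): lift of the plunger, m: 0 = pin home in a notch, 0.015 = resting held out on the sleeve, 0.022 = upper stop. A spring pulls it down with 4 to 8 N. The pin (10 mm thick, round nose) is clear of the notch above 0.012; on the bar between notches it stops at 0.012
- twist (a joint): turn of the T-handle, rad, anticlockwise from above: 0 = bar along the rail's x axis, 1.05 = stop. Turns only while lifted above 0.015 (its cross pin lies in a slot of the sleeve); turned out by 0.6 or more and let down, the cross pin rests on the sleeve's top and the plunger stays out. Turned back to 0 it falls into the slot and the spring pulls it home
There are look-alikes about, which are no part of the job. Leave any blue, green or pink look-alike of the beaker alone.

How it is judged:
On the way, in this order (a step that is already met when the one before it is completed fails the run):
1. the plunger is pulled out and twisted to its held-out position (value of joint plunger above 0.0125 m and value of joint twist above 0.45 rad), for 0.2 s.
2. with the plunger still twisted out, the carriage has brought the spout over the beaker (value of joint plunger above 0.0125 m and value of joint twist above 0.4 rad and horizontal distance between spout_tip and beaker below 0.025 m), for 0.1 s.
At the end, for the whole second after the job is handed in: The spout tip stands within 15 mm (horizontally) of the beaker's centre line, the plunger is home (within 3 mm) with its handle twisted back (within about 14 degrees), and the beaker stands upright (horizontal distance between spout_tip and beaker below 0.015 m and value of joint plunger below 0.003 m and value of joint twist below 0.25 rad and angle between beaker's own z axis and vertical below 0.15 rad); the robot touches nothing.
It fails at once if the beaker is pushed more than 15 mm from its place (distance of beaker from where it was at the start of the episode above 0.015 m).
It also fails if it takes over 45 s, if anything falls off the work surface, if the arm or the gripper's body presses on something with over 40 N, if the wrist force passes 120 N, or if a joint passes its speed limit or range.

## Working session

There is one attempt and no reset: what is moved stays moved. The work goes in short steps, Python scripts to look and compute and a tool call to move; the robot and the scene stay as the last step left them, time stands still between calls to the robot, and variables do not carry over. Pictures are saved under pics/ and viewed, about 8 in all and at most 12, crops included, and the job is handed in when it is done.

Besides the shell and the picture viewer there is one more tool, called as name([rows], argument=value, ...), one row to a line, values as JSON. servo_tool: Moves the arm, as the interface text tells. Its arguments: {"type":"object","properties":{"series":{"type":"array","items":{"type":"array"}}},"required":["series"]}

```bash
mkdir -p pics; ls; cat > h.py <<'E'
import numpy as np,cv2
from station import manip
from scipy.spatial.transform import Rotation as R
def rot(o):
    o=np.array(o,float)
    return o if o.shape==(3,3) else (R.from_rotvec(o).as_matrix() if o.size==3 else R.from_quat(o).as_matrix())
def ray(c,u,v):
    d=np.linalg.inv(c['mtx'])@[u,v,1]; d=rot(c['orientation'])@(d*[1,-1,-1]); return np.array(c['position']),d
def atz(c,u,v,z):
    p,d=ray(c,u,v); return p+d*(z-p[2])/d[2]
def proj(c,X):
    q=rot(c['orientation']).T@(np.array(X)-c['position'])*[1,-1,-1]; q=np.array(c['mtx'])@q; return q[:2]/q[2]
E
python3 - <<'E'
from h import *
for n in('top','side'):
    cv2.imwrite(f'pics/{n}0.png',manip.snapshot(n)[:,:,::-1]); print(n,manip.get_calibration(n))
print(manip.read_state())
E
```

```text
pics
top {'mtx': array([[530.20668946,   0.        , 319.05847876],
       [  0.        , 530.20668946, 245.09304217],
       [  0.        ,   0.        ,   1.        ]]), 'position': array([0.45935873, 0.08222811, 0.94054779]), 'orientation': array([ 0.06397438, -0.06702269, -1.56520963])}
side {'mtx': array([[439.48447375,   0.        , 323.87300614],
       [  0.        , 439.48447375, 245.97894516],
       [  0.        ,   0.        ,   1.        ]]), 'position': array([ 0.41243644, -0.61420762,  0.60563726]), 'orientation': array([ 0.9685369 , -0.07025977, -0.17662332])}
{'time_s': 0.1, 'joints': array([ 1.27200925e+00,  3.14182467e-01, -4.79802445e-02,  1.21019710e+00,
       -1.66538738e-05,  1.57082063e+00]), 'joint_vel': array([-0.00108418, -0.00079337,  0.00239738, -0.00086433,  0.00154742,
        0.00075837]), 'tau': array([-3.95957859e-04, -5.40767348e+01,  3.40540338e+01,  1.12534515e-02,
        1.06339522e-05, -9.53175970e-06]), 'tcp_pos': array([0.1764769 , 0.57294486, 0.24950397]), 'tool_rot': array([-4.67595203e-01, -3.10637968e+00,  2.43228950e-03]), 'ft_force': array([ 0.20859241, -0.1104207 , -0.95260369]), 'moment': array([-0.02745274,  0.03577885,  0.00943143]), 'gripper_width': 0.08558848463737014}
```

View pics/top0.png

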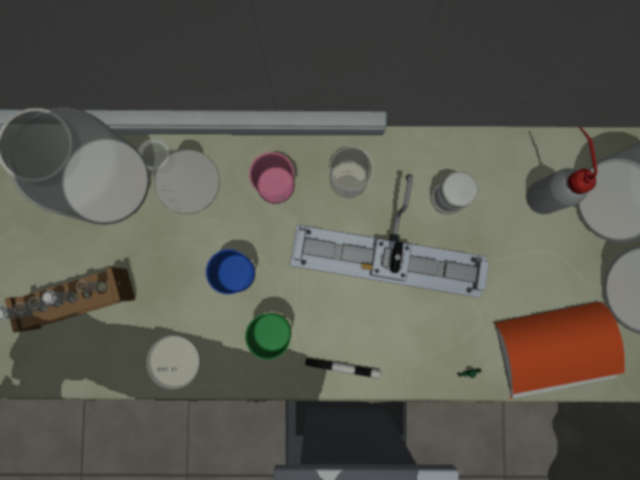

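View pics/side0.png

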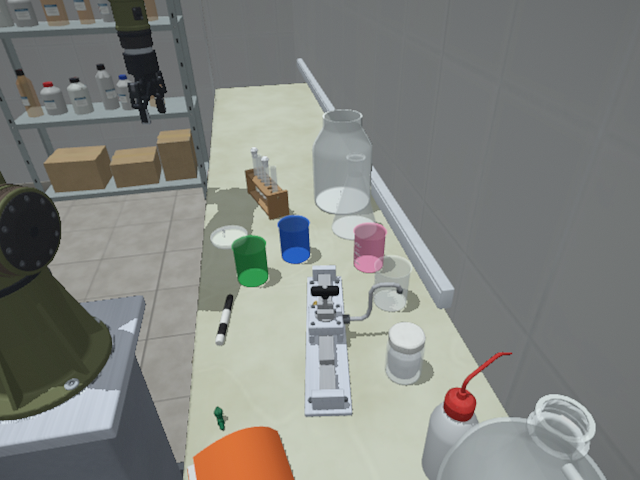

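```bash
python3 - <<'E'
import cv2
a=cv2.imread('pics/top0.png')[135:305,280:500]
cv2.imwrite('pics/c1.png',cv2.resize(cv2.convertScaleAbs(a,alpha=1.3),None,fx=3.5,fy=3.5,interpolation=cv2.INTER_CUBIC))
E
```

```text
(no output)
```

View pics/c1.png

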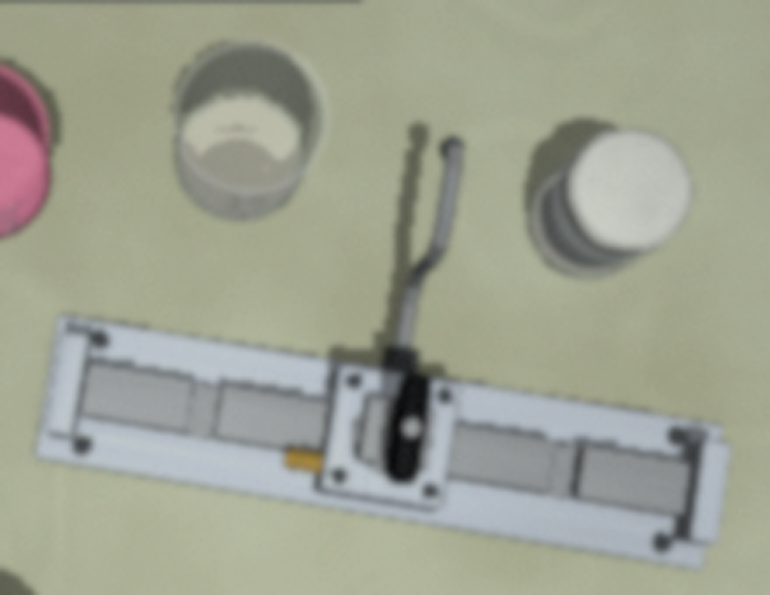

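The top crop shows the rail (plate corners at crop px (62,316),(728,428),(703,566),(38,456)), the T-handle bar centred near (408,430), the clear beaker's rim centred near (250,118) at the left (+y) end, and the cotton jar on the right.

```bash
python3 - <<'E'
from h import *
c=manip.get_calibration('top')
f=lambda u,v,z:atz(c,280+(u+.5)/3.5-.5,135+(v+.5)/3.5-.5,z)
P=[f(*p,.010) for p in((62,316),(728,428),(703,566),(38,456))]
TL,TR,BR,BL=P
print('len',np.linalg.norm(TL-TR),np.linalg.norm(TL-BL)); o=np.mean(P,0)
y=(TL+BL-TR-BR);y/=np.linalg.norm(y);x=np.array([y[1],-y[0],0]);print('o',o,'x',x,'yaw',np.arctan2(x[1],x[0]))
h=f(408,430,.121);print('handle',h, 'rail frame',(h-o)@x,(h-o)@y)
a,b=f(413,378,.121),f(402,478,.121);print('bar yaw',np.arctan2(*(a-b)[1::-1]),np.linalg.norm(a-b))
k=f(250,118,.092);print('beaker',k,(k-o)@x,(k-o)@y)
t=f(452,145,.11);print('tip',t,(t-o)@x,(t-o)@y)
s=manip.get_calibration('side')
for n,X in(('h',h),('railpl',TL),('rBR',BR),('hr',np.r_[o[:2],.121])): print(n,proj(s,X))
st=manip.read_state();T=R.from_rotvec(st['tool_rot']).as_matrix();print(T)
g=np.r_[o[:2],.112]
print('goal shift tool',T.T@(g-st['tcp_pos']))
print('toolx yaw',np.arctan2(T[1,0],T[0,0]),'tooly yaw',np.arctan2(T[1,1],T[0,1]))
E
```

```text
len 0.3396443336126326 0.07167058267881082
o [ 0.51026911 -0.04210645  0.01      ] x [ 0.98705453 -0.16038504  0.        ] yaw -0.16108072691654318
handle [ 0.50919426 -0.03877628  0.121     ] rail frame -0.0015950396654607398 0.0031146706966881923
bar yaw -0.11685861539315649 0.0446498167464262
beaker [0.65578288 0.0292546  0.092     ] 0.1321847829431642 0.09377547352479461
tip [ 0.63961683 -0.06138151  0.11      ] 0.13076468636979444 0.0017198973788550584
h [324.22140698 286.52471829]
railpl [340.78001651 276.49438553]
rBR [306.12012615 413.92979782]
hr [325.19092973 287.664603  ]
[[-9.55687082e-01  2.94384110e-01 -4.44312830e-04]
 [ 2.94384445e-01  9.55685906e-01 -1.49911407e-03]
 [-1.66918513e-05 -1.56348274e-03 -9.99998778e-01]]
goal shift tool [-0.50006014 -0.48931776  0.13827752]
toolx yaw 2.8427812959826535 tooly yaw 1.2719849430903039
```

servo_tool([
  [[-0.05,-0.049,0],-0.138,0],
  [[-0.5,-0.489,0],-0.138,0],
  [[-0.5,-0.489,0],-0.138,0],
  [[-0.5,-0.489,0],-0.138,0],
  [[-0.5,-0.489,0],-0.138,0],
  [[-0.5,-0.489,0],-0.138,0],
  [[-0.5,-0.489,0],-0.138,0],
  [[-0.5,-0.489,0],-0.138,0],
  [[-0.5,-0.489,0],-0.138,0],
  [[-0.5,-0.489,0],-0.138,0],
  [[-0.5,-0.489,0],-0.138,0],
  [[-0.5,-0.489,0],-0.138,0],
])

```text
time_s: 1.3
tcp_pos: [0.4632, 0.044, 0.2501]
tool_rot: [-0.253, -3.131, 0.002]
ft_force: [1.1, 0.8, 0.3]
gripper_width: 0.0427
```

```bash
cat > go.py <<'E'
from h import *
import sys
# target x y z yaw(tool y)
def go(x,y,z,yaw=-0.161):
    st=manip.read_state();T=R.from_rotvec(st['tool_rot']).as_matrix()
    a=np.arctan2(T[1,1],T[0,1]);d=(a-(yaw+np.pi/2)+np.pi/2)%np.pi-np.pi/2
    print('t',st['time_s'],'tcp',st['tcp_pos'].round(4),'yaw',round(a-np.pi/2,3),'j',st['joints'].round(2),'F',st['ft_force'].round(1),'w',round(st['gripper_width'],4),'zaxis',T[:,2].round(4))
    print('shift',(T.T@(np.array([x,y,z])-st['tcp_pos'])).round(4),'turn',round(d,3))
go(*map(float,sys.argv[1:]))
E
python3 go.py .5098 -.0405 .20
```

```text
t 1.3 tcp [0.4632 0.044  0.2501] yaw -0.161 j [ 0.1   0.06 -0.36  1.15 -0.    0.26] F [1.1 0.8 0.3] w 0.0427 zaxis [-4.0e-04 -1.3e-03 -1.0e+00]
shift [-0.0596 -0.0759  0.0502] turn -0.0
```

Hover, then a wrist look to refine the handle's position.

servo_tool([
  [[-0.03,-0.04,0.02],0,0],
  [[-0.06,-0.076,0.02],0,0],
  [[-0.06,-0.076,0.02],0,0],
  [[-0.06,-0.076,0.02],0,0],
])

```text
time_s: 1.7
tcp_pos: [0.51, -0.0416, 0.2295]
tool_rot: [-0.257, -3.129, 0.002]
ft_force: [-0.0, -0.1, 0.3]
gripper_width: 0.0427
```

```bash
python3 - <<'E'
from h import *
import pickle
c=manip.get_calibration('wrist');st=manip.read_state();cv2.imwrite('pics/w1.png',manip.snapshot('wrist')[:,:,::-1])
pickle.dump(c,open('cw.pkl','wb'));print(c['position'],st['tcp_pos'],proj(c,[.5098,-.0405,.121]))
E
```

```text
[ 0.44214245 -0.02911105  0.35503952] [ 0.50998956 -0.0416092   0.22953306] [321.53528357 237.93142993]
```

View pics/w1.png

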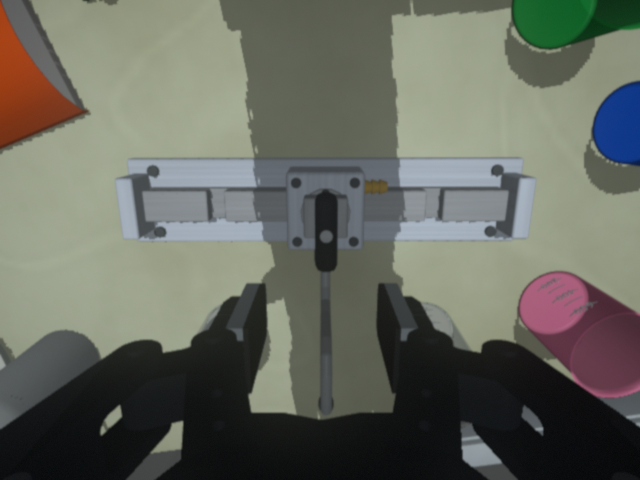

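The wrist view shows the handle bar's top centred at about (326,234), upright along the column, with the rail level. The prediction was (321.5,238).

```bash
python3 - <<'E'
from h import *
import pickle
c=pickle.load(open('cw.pkl','rb'))
for p in((326,236),(326,232),(326,192),(326,271)): print(atz(c,*p,.121))
a,b=atz(c,130,241.5,.01),atz(c,527,240,.01);print('railyaw',np.arctan2(*(a-b)[1::-1])-np.pi/2)
L,Rr=atz(c,130,157,.01),atz(c,522,157,.01);print(L,Rr,a,b,(L+Rr+a+b)/4)
E
python3 go.py .510 -.042 .112
```

```text
[ 0.50902934 -0.03760226  0.121     ]
[ 0.50652105 -0.03719554  0.121     ]
[ 0.48219181 -0.03325051  0.121     ]
[ 0.53159459 -0.04126126  0.121     ]
railyaw -3.301149332328868
[ 0.44403432 -0.19581396  0.01      ] [0.49867652 0.13486041 0.01      ] [ 0.51694702 -0.21778709  0.01      ] [0.57406515 0.13715007 0.01      ] [ 0.50843075 -0.03539764  0.01      ]
t 1.75 tcp [ 0.5096 -0.0406  0.2298] yaw -0.162 j [-0.08  0.16 -0.29  1.12 -0.    0.08] F [-0.1  0.1  0.6] w 0.043 zaxis [-1.8e-03 -6.0e-04 -1.0e+00]
shift [-0.0008 -0.0012  0.1178] turn -0.001
```

servo_tool([
  [[0.001,0.002,0.04],0,0],
  [[0.001,0.002,0.08],0,0],
  [[0.001,0.002,0.1],0,0],
  [[0.001,0.002,0.118],0,0],
  [[0.001,0.002,0.118],0,0],
  [[0.001,0.002,0.118],0,0],
  [[0.001,0.002,0.118],0,-1],
  [[0.001,0.002,0.118],0,-1],
  [[0.001,0.002,0.118],0,-1],
  [[0.001,0.002,0.118],0,-1],
  [[0.001,0.002,0.118],0,-1],
  [[0.001,0.002,0.118],0,-1],
])

```text
time_s: 2.95
tcp_pos: [0.5097, -0.0385, 0.1133]
tool_rot: [0.254, 3.131, -0.0]
ft_force: [-2.2, 1.0, 6.3]
gripper_width: 0.0131
```

```bash
python3 go.py .509 -.0383 .130
```

```text
t 2.95 tcp [ 0.5097 -0.0385  0.1133] yaw -0.162 j [-0.08  0.25 -0.47  0.86 -0.    0.09] F [-2.2  1.   6.3] w 0.0131 zaxis [ 6.e-04 -3.e-04 -1.e+00]
shift [ 0.0007  0.0001 -0.0167] turn -0.001
```

servo_tool([
  [[0,0,-0.006],0,-1],
  [[0,0,-0.012],0,-1],
  [[0,0,-0.018],0,-1],
  [[0,0,-0.019],0,-1],
  [[0,0,-0.019],0,-1],
  [[0,0,-0.019],0,-1],
])

```text
time_s: 3.55
tcp_pos: [0.5095, -0.0384, 0.1319]
tool_rot: [0.254, 3.131, -0.0]
ft_force: [1.8, 0.2, -7.5]
gripper_width: 0.0132
```

```bash
python3 go.py .509 -.0383 .130
```

```text
t 3.55 tcp [ 0.5095 -0.0384  0.1319] yaw -0.162 j [-0.08  0.23 -0.44  0.9  -0.    0.09] F [ 1.8  0.2 -7.5] w 0.0132 zaxis [ 1.e-04 -2.e-04 -1.e+00]
shift [0.0005 0.     0.0019] turn -0.001
```

servo_tool([
  [[0,0,0],-0.12,-1],
  [[0,0,0],-0.24,-1],
  [[0,0,0],-0.36,-1],
  [[0,0,0],-0.48,-1],
  [[0,0,0],-0.6,-1],
  [[0,0,0],-0.72,-1],
  [[0,0,0],-0.84,-1],
  [[0,0,0],-0.86,-1],
  [[0,0,0],-0.86,-1],
  [[0,0,0],-0.86,-1],
])

```text
time_s: 4.55
tcp_pos: [0.5093, -0.0382, 0.1317]
tool_rot: [1.072, -2.953, -0.001]
ft_force: [1.5, 2.0, -8.6]
gripper_width: 0.0128
```

```bash
python3 -c "
from h import *
print(manip.read_state()['moment'])"; python3 go.py .5235 .0506 .130 0.70
```

```text
[ 0.46460902 -0.27423422  0.01749103]
t 4.55 tcp [ 0.5093 -0.0382  0.1317] yaw 0.696 j [-0.08  0.23 -0.44  0.9   0.   -0.77] F [ 1.5  2.  -8.6] w 0.0128 zaxis [-3.e-04  3.e-04 -1.e+00]
shift [-0.0678  0.059   0.0017] turn -0.004
```

servo_tool([
  [[-0.006,0.005,0],0,-1],
  [[-0.012,0.011,0],0,-1],
  [[-0.02,0.018,0],0,-1],
  [[-0.028,0.025,0],0,-1],
  [[-0.036,0.032,0],0,-1],
  [[-0.044,0.039,0],0,-1],
  [[-0.052,0.046,0],0,-1],
  [[-0.06,0.053,0],0,-1],
  [[-0.066,0.058,0],0,-1],
  [[-0.068,0.0593,0],0,-1],
  [[-0.068,0.0593,0],0,-1],
  [[-0.068,0.0593,0],0,-1],
])

```text
time_s: 5.75
tcp_pos: [0.5236, 0.0516, 0.1318]
tool_rot: [-1.072, 2.952, 0.003]
ft_force: [4.7, 1.0, -8.6]
gripper_width: 0.0129
```

```bash
python3 go.py .5237 .0506 .130 -0.161; python3 - <<'E'
from h import *
a=manip.snapshot('top')[:,:,::-1][135:305,280:500];b=manip.snapshot('side')[:,:,::-1][220:420,270:450]
cv2.imwrite('pics/m1.png',np.hstack([cv2.resize(a,(400,309)),cv2.resize(b,(400,444))[:309]]))
E
```

```text
t 5.75 tcp [0.5236 0.0516 0.1318] yaw 0.697 j [ 0.1   0.26 -0.41  0.91  0.   -0.6 ] F [ 4.7  1.  -8.6] w 0.0129 zaxis [-2.0e-04  2.2e-03 -1.0e+00]
shift [ 0.0006 -0.0008  0.0018] turn 0.858
```

View pics/m1.png

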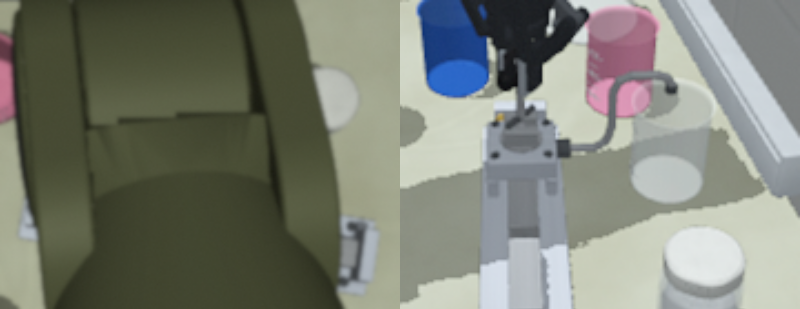

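The side view shows the carriage at the far end, with the spout tip over the clear beaker (crop (672,88)). I'll twist back next.

servo_tool([
  [[0,-0.0005,0],0.12,-1],
  [[0,-0.0005,0],0.24,-1],
  [[0,-0.0005,0],0.36,-1],
  [[0,-0.0005,0],0.48,-1],
  [[0,-0.0005,0],0.6,-1],
  [[0,-0.0005,0],0.72,-1],
  [[0,-0.0005,0],0.82,-1],
  [[0,-0.0005,0],0.86,-1],
  [[0,-0.0005,0],0.86,-1],
  [[0,-0.0005,0],0.86,-1],
])

```text
time_s: 6.85
tcp_pos: [0.5238, 0.0509, 0.1318]
tool_rot: [-0.256, -3.131, -0.003]
ft_force: [3.7, -0.2, -7.5]
gripper_width: 0.0127
```

```bash
python3 go.py .5237 .0506 .1133 -0.161
```

```text
t 6.85 tcp [0.5238 0.0509 0.1318] yaw -0.163 j [ 0.1   0.26 -0.41  0.91  0.    0.26] F [ 3.7 -0.2 -7.5] w 0.0127 zaxis [-2.0e-04  2.1e-03 -1.0e+00]
shift [ 0.0001 -0.0003  0.0185] turn -0.002
```

servo_tool([
  [[0,0,0.003],0,-1],
  [[0,0,0.006],0,-1],
  [[0,0,0.009],0,-1],
  [[0,0,0.012],0,-1],
  [[0,0,0.015],0,-1],
  [[0,0,0.018],0,-1],
  [[0,0,0.019],0,-1],
  [[0,0,0.019],0,-1],
])

```text
time_s: 7.65
tcp_pos: [0.524, 0.0509, 0.1133]
tool_rot: [0.256, 3.131, 0.003]
ft_force: [1.0, -0.1, 1.1]
gripper_width: 0.0132
```

```bash
python3 go.py .5237 .0506 .1133 -0.161
```

```text
t 7.65 tcp [0.524  0.0509 0.1133] yaw -0.163 j [ 0.1   0.27 -0.43  0.87  0.    0.26] F [ 1.  -0.1  1.1] w 0.0132 zaxis [ 4.0e-04  2.1e-03 -1.0e+00]
shift [ 0.0003 -0.0004  0.    ] turn -0.002
```

The pin appears to be home: z is back to 0.1133 with about 1 N. I'll release and rise.

servo_tool([
  [[0,0,0],0,0],
  [[0,0,0],0,0],
  [[0,0,0],0,0],
  [[0,0,0],0,0],
  [[0,0,-0.02],0,0],
  [[0,0,-0.05],0,0],
  [[0,0,-0.09],0,0],
  [[0,0,-0.12],0,0],
  [[0,0,-0.12],0,0],
  [[0,0,-0.12],0,0],
])

```text
time_s: 8.65
tcp_pos: [0.5243, 0.0507, 0.2338]
tool_rot: [0.256, 3.13, 0.004]
ft_force: [-0.4, 0.4, -0.2]
gripper_width: 0.043
```

```bash
python3 - <<'E'
from h import *
c=manip.get_calibration('wrist');w=manip.snapshot('wrist')[:,:,::-1];b=manip.snapshot('side')[:,:,::-1][220:420,270:450]
cv2.imwrite('pics/e1.png',np.hstack([cv2.resize(w,(440,330)),cv2.resize(b,(297,330),interpolation=cv2.INTER_CUBIC)]))
h=np.array([.524,.0509,.121])
s=manip.get_calibration('side')
for z in(.121,.136):
  h[2]=z;print('w',proj(c,h)*.6875,'s',(proj(s,h)-[270,220])*1.65)
E
python3 go.py .5237 .0506 .1133 -0.161
```

```text
w [219.62325642 161.8338289 ] s [87.97954737 58.85257505]
w [219.58215734 166.72464014] s [87.71315347 48.10473333]
t 8.75 tcp [0.5231 0.0506 0.2321] yaw -0.163 j [ 0.1   0.18 -0.26  1.13  0.    0.26] F [0.6 0.3 0.1] w 0.0425 zaxis [-0.0017  0.0019 -1.    ]
shift [-8.000e-04 -1.000e-04  1.188e-01] turn -0.002
```

View pics/e1.png

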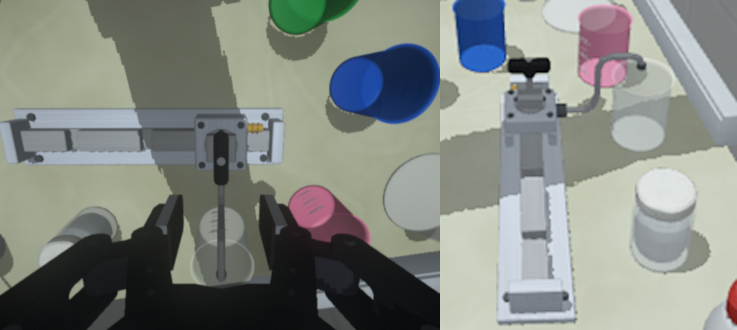

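The handle is aligned with the rail's x axis and down. In the side crop its bar sits at (89,65), against (88,59) projected for home and (88,48) for held out; the start picture showed the same offset of a few pixels. The spout tip is over the upright beaker and the gripper is clear.

```bash
python3 -c "
from station import manip
print(manip.hand_in())"
```

```text
the job is handed in; nothing more can be done
None
```

The carriage now stands locked at the +90 mm station with its spout over the clear beaker. I handed the job in at about 8.8 s of the 45 s allowed; no verdict was reported.

I lifted the plunger about 18.5 mm, twisted it 0.86 rad anticlockwise, slid the carriage 90 mm and twisted the handle back. I then lowered the pin, let go of the handle and rose about 12 cm.

- **Pin home:** before I let go, the handle was back at its starting height (0.1133 m) with about 1 N on the wrist. Its place in the last side picture also matches the home position.
- **Spout over beaker:** by my first image measurements the spout should be about 4–5 mm from the beaker's centre line (limit 15 mm). The last pictures agree by eye, but I did not measure the distance again afterwards.
- **Beaker and gripper:** the beaker looks upright and in its place, and the open gripper is clear of everything.
- **Not read directly:** the plunger and twist values come from the hand's motion and the pictures. No check failed.

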